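Open the lock-tab pantry canister

ROBOT

A 6-joint arm with a two-finger parallel gripper is mounted at the origin on the work surface. World frame = base frame: x ahead of the robot, y to its left, z up, the work surface at z = 0. Lengths are in m, angles in rad, forces in N, time in s.
With the tool pointing down it reaches from about 0.35 to 1 m from the base axis. Payload 7.1 kg.
Tool frame: the origin (TCP) lies between the finger pads; the fingertips stand 22 mm ahead of it and the grasp point (between the pads) lies 3 mm ahead of it; x points along the fingers, y is the direction in which the jaws open and shut, and the axes are right-handed (so a half turn about x gives the same grasp; the last joint's range is limited). The gripper opens to 85 mm and grips with 20 to 120 N. Pads are 22 mm wide; open, the fingers measure 114 mm over their backs; the gripper's body (76 mm by 85 mm) begins 54 mm behind the grasp point. The pads swing forward as they close: fully open they stand 13 mm farther back than shut.
Start: joints at [1.106, 0.423, 1.63, -0, 1.089, -0.019], TCP at [0.269, 0.564, 0.253] pointing down, gripper open.
Joint ranges: [-3, 3], [-0.9, 2.11], [0.09, 2.58], [-1.31, 4.45], [0.11, 2.69], [-2.54, 2.54]. Speed limits (rad/s): [2.39, 2.39, 3.01, 3.14, 3.14, 3.14].

INTERFACE

Orientations are given as a rotation vector (axis times angle).
In Python, from rig import manip gives the robot as it stands. The module is installed in compiled form; this text tells all that it offers. Calls block until the motion is done:
- manip.move_to(position, orientation): joint-space move of the TCP to a pose.
- manip.servo_line(position, orientation=None, rate=0.15): straight line of the TCP; orientation=None keeps the orientation; rate is the mean speed in m/s.
- manip.set_joints(angles): joint-space move.
- manip.command_gripper(opening, f_grip=None): finger opening in m; f_grip is the grip in N (None keeps the last); returns when the fingers have stopped.
- manip.hold(seconds).
- manip.solve_ik(position, orientation): joint angles nearest the present ones, or None.
- manip.camera(name): name is "scene" or "top"; returns a dict with "image" (480x640x3 uint8, red, green, blue), "fx", "fy", "cx", "cy" (pixels), "cam_to_world" (4x4, takes a point from camera to world coordinates). Camera axes: x right, y down, z forward; pixel columns grow to the right and rows downward; lengths in m; the calibration is good to about 2 mm. A picture is of the moment at which its call begins. There is no depth.
A pose or a line that the arm cannot do raises manip.IKError and nothing moves.
- manip.sign_off(): hands the job in, once; it reports no verdict.
Readings, each from a call of its own:
- manip.get_time(): time.
- manip.get_joint_positions(): joint angles.
- manip.get_joint_vel(): joint speeds.
- manip.get_tau(): joint torques, N m.
- manip.get_position(): TCP position.
- manip.get_ee_rot(): TCP orientation.
- manip.get_contact_force(): force on the tool from outside, world axes, zero at the start.
- manip.get_torque(): the same for the moment, N m.
- manip.get_width(): finger opening in m.
Only numpy, scipy, OpenCV 4.12 (cv2) and the standard library are available. Lean on these libraries where they do the work, as an engineer would, in place of code of your own. Each camera call takes 0.05 s, during which the arm holds its last target. There are 200 camera calls.

TASK

Open the white pantry canister: swing the orange tab up and well back past upright, then press the green cap gently down against its spring, unscrew it anticlockwise until you feel its stop, ease back a little and lift it out. Stand it upright in the middle of the blue tray, lowering it slowly and not letting go before it stands there; leave the tab back and the other things where they are, and never force the cap.

Things in the scene. Friction and masses are not known exactly. Their poses are not given: they have to be found in the camera images.
- canister: white round canister, 130 mm diameter, fixed to the table. Origin: centre of its underside, on the cap's axis. z up; +x points from the cap to the tab's hinge, the tab's free end lies towards -x. White body to 100 mm height. Two grey hinge posts (x 53 to 63 mm, y within 20 mm of the middle) rise to 176 mm.
- tab (a joint): angle of the orange tab about its hinge: 0 closed (level, over the cap), pi/2 upright, up to its stop at 2.3 (laid back away from the cap). Opening lifts the free end upward and towards the canister's +x. It stays where it is left; the stiff hinge takes about 1 N at the free end. It must go beyond 1.9 to clear the cap.
- tab_hinge (a point): the tab's hinge axis: 58 mm from the canister's centre along its +x, 170.5 mm above the table; the axis runs along the canister's y. Does not move.
- tab_grip (a point): centre of the finger roll at the tab's free end: 12 mm thick, 24 mm wide along the canister's y, 106 mm from the hinge axis, 173.5 mm above the table when closed. From here to the hinge the tab is a strap 24 mm wide, 5 mm thick, with free space beside and below its end; pinched across its 24 mm width it can pivot between the fingers. Turns with the tab.
- cap_grip (a point): centre of the upright grip bar on the green cap: 50 mm long (this frame's x), 14 mm thick (y), 26 mm high (13 mm above and below this point). Locked in the canister it is 150.5 mm above the table, on the canister's axis, and its x is turned by -35 degrees (clockwise from above) from the canister's x. Cap mass about 60 g.
- cap_rim (a point): centre of the top of the cap's flat green rim disc, 68 mm diameter, 4 mm thick, from which the bar rises; fingertips can press on it beside the bar. Under the disc is a white plug of 40 mm diameter with two side lugs (58 mm over them).
- cap_foot (a point): centre of the plug's flat underside, 25.5 mm below cap_rim and 38.5 mm below cap_grip; the cap stands on it.
- collar (a point): centre of the top of the grey collar (72 mm diameter, 128 mm above the table) holding the cap. To leave the lock notches the cap must be pushed down 3.5 mm; from 4 mm on its rim squeezes a stiff rubber ring, and at 5.5 mm it meets a hard seat. Pressed so, it turns anticlockwise (from above) 55 to 80 degrees, different each time and not visible, to a rubber stop.
- spring (a point): where the spring plate meets the locked cap. It pushes up with 6 N, 8 N at 4 mm; then the rubber adds 8 N per mm. The rubber turning stop gives 3 degrees (0.3 N m), then is hard. 4 degrees (1 to 6) back from its first touch the cap is free: let up, it rises 4 mm above its locked height and lifts straight out (25 mm clears). Turned less it is held. Over 40 N between cap and canister breaks it.
- tray_in (a point): centre of the inner floor (5 mm above the table) of the shallow blue tray, 150 by 150 mm, rim 16 mm high, walls 5 mm, fixed to the table. It may stand on either side of the canister, the white basket on the other. The cap standing in it has point cap_grip about 43.5 mm above the table.
- jar: bystander, to leave alone: glass jar with brass lid, 90 mm diameter, 130 mm high, origin at its underside
- can_a: bystander: can with yellow band, 74 mm diameter, 100 mm high, origin at its underside
- can_b: bystander: can with red band, 66 mm diameter, 90 mm high, origin at its underside
- spice: bystander: small amber jar with red lid, 44 mm diameter, 80 mm high, origin at its underside
- carton: bystander: green carton, 60 by 90 by 120 mm high, origin at its underside
- scoopcup: bystander: steel cup, 70 mm diameter, 60 mm high, origin at its underside
- basket: bystander: white basket with onions, fixed, 150 by 140 mm, 70 mm high, origin at its underside
Things that resemble listed ones, but are neither listed nor needed, are in the scene too. Leave any red or yellow look-alike of the part that bears tray_in alone.

How it is judged:
By the outcome, as a careful person would: the job done as asked, in the order asked, and still so for the second after the job is handed in, with the robot touching nothing.
It also fails if it takes over 72 s, if anything falls off the work surface, if the arm or the gripper's body presses on something with over 40 N, if the wrist force passes 120 N, or if a joint passes its speed limit or range.

## Working session

There is one attempt and no reset: what is moved stays moved. The work goes in short steps, each a Python script; the robot and the scene stay as the last script left them, time stands still between calls to the robot, and variables do not carry over. Pictures are saved under pics/ and viewed, about 8 in all and at most 12, crops included, and the job is handed in when it is done.

```bash
mkdir -p pics; python3 - <<'E'
from rig import manip
import cv2,numpy as np
for n in("scene","top"):
    c=manip.camera(n); cv2.imwrite(f"pics/{n}0.png",c["image"][:,:,::-1])
    print(n,c["fx"],c["fy"],c["cx"],c["cy"]);print(np.round(c["cam_to_world"],4).tolist())
print(manip.get_time(),manip.get_position(),manip.get_ee_rot(),manip.get_width(),manip.get_contact_force())
E
```

```text
scene 610.5174361522289 610.5174361522289 323.67018217257873 239.27602399966403
[[0.4828, 0.6413, -0.5963, 1.3971], [0.8756, -0.3617, 0.32, -0.5643], [-0.0105, -0.6767, -0.7362, 1.1819], [0.0, 0.0, 0.0, 1.0]]
top 610.2249910410685 610.2249910410685 316.6885075686635 233.3421618919363
[[0.0214, -0.9804, 0.1961, 0.2914], [-0.9996, -0.0171, 0.0236, -0.1282], [-0.0197, -0.1965, -0.9803, 1.454], [0.0, 0.0, 0.0, 1.0]]
0.1 [0.26927752 0.56351772 0.25262415] [ 0.34854951  1.54268057 -0.35068152] 0.08526068972307063 [-0.02208656  1.24828571  0.42906693]
```

View pics/top0.png

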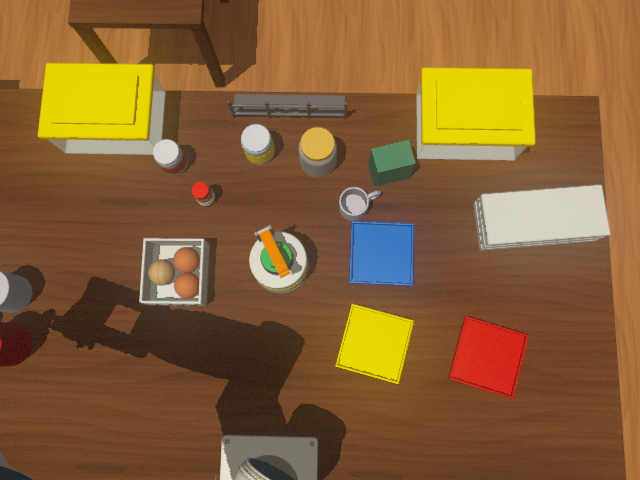

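View pics/scene0.png

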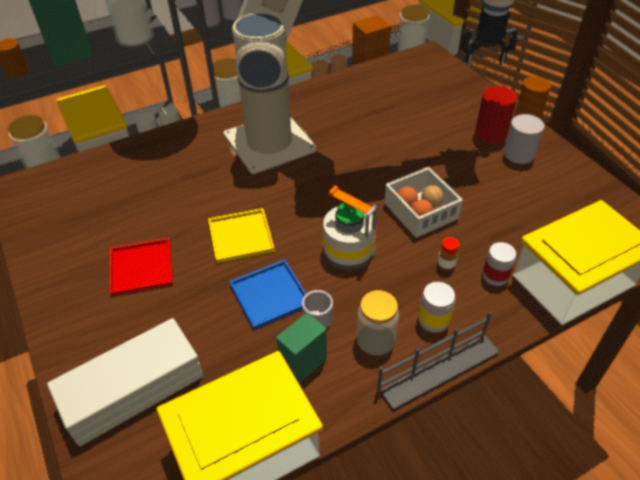

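Top view: canister at about (279,261), tab free end at about (284,275), hinge at about (264,232), blue tray at about (382,254). In the scene view the canister is at (349,230) and the blue tray at (270,293). Next I'll enlarge both.

```bash
python3 - <<'E'
import cv2,numpy as np
a=cv2.imread("pics/top0.png")[215:305,235:325]; b=cv2.imread("pics/scene0.png")[180:270,310:400]
f=lambda i:cv2.resize(i,(540,540),interpolation=cv2.INTER_CUBIC)
g=np.hstack([f(a),f(b)]); g=cv2.resize(g,(800,400),interpolation=cv2.INTER_AREA)
cv2.imwrite("pics/crop0.png",cv2.resize(np.hstack([f(a)[:,:],f(b)[:,:]]),(800,400),interpolation=cv2.INTER_AREA))
# blue tray blobs
for n in("top","scene"):
    i=cv2.imread(f"pics/{n}0.png"); h=cv2.cvtColor(i,cv2.COLOR_BGR2HSV)
    m=cv2.inRange(h,(105,120,60),(125,255,255)); k,l,s,c=cv2.connectedComponentsWithStats(m)
    j=1+np.argmax(s[1:,4]); r=cv2.minAreaRect(np.argwhere(l==j)[:,::-1].astype(np.float32)); print(n,s[j],c[j],r,cv2.boxPoints(r).tolist())
    m=cv2.inRange(h,(6,200,150),(16,255,255)); k,l,s,c=cv2.connectedComponentsWithStats(m)
    for j in range(1,k):
        if s[j,4]>60: r=cv2.minAreaRect(np.argwhere(l==j)[:,::-1].astype(np.float32)); print(" or",s[j],c[j],np.round(cv2.boxPoints(r),1).tolist())
E
```

```text
top [ 350  221   64   65 3903] [381.65052524 252.92826031] ((381.6639099121094, 252.89382934570312), (63.61613464355469, 62.02687072753906), 2.6025619506835938) [[348.48040771484375, 282.4309387207031], [351.296875, 220.46804809570312], [414.847412109375, 223.35671997070312], [412.03094482421875, 285.3196105957031]]
scene [ 230  261   75   68 3188] [268.34912171 293.64146801] ((269.3103332519531, 293.22412109375), (53.70433807373047, 65.52192687988281), 66.80140686035156) [[228.62066650390625, 281.4482727050781], [288.8448486328125, 255.63790893554688], [310.0, 304.9999694824219], [249.77581787109375, 330.8103332519531]]
 or [352  14  39  19 401] [371.52369077  22.87780549] [[351.70001220703125, 20.799999237060547], [386.70001220703125, 11.0], [390.70001220703125, 25.399999618530273], [355.70001220703125, 35.20000076293945]]
 or [  0  39  16  10 114] [ 6.80701754 43.28070175] [[-1.399999976158142, 40.900001525878906], [14.300000190734863, 37.70000076293945], [15.899999618530273, 45.400001525878906], [0.10000000149011612, 48.599998474121094]]
 or [524  75  28  16 288] [536.90625     82.89930556] [[522.4000244140625, 85.19999694824219], [527.2000122070312, 72.5], [551.5, 81.5999984741211], [546.7999877929688, 94.30000305175781]]
 or [330 186  41  26 359] [349.20334262 199.02785515] [[328.20001220703125, 193.1999969482422], [333.1000061035156, 184.39999389648438], [370.8999938964844, 205.5], [365.8999938964844, 214.3000030517578]]
```

View pics/crop0.png

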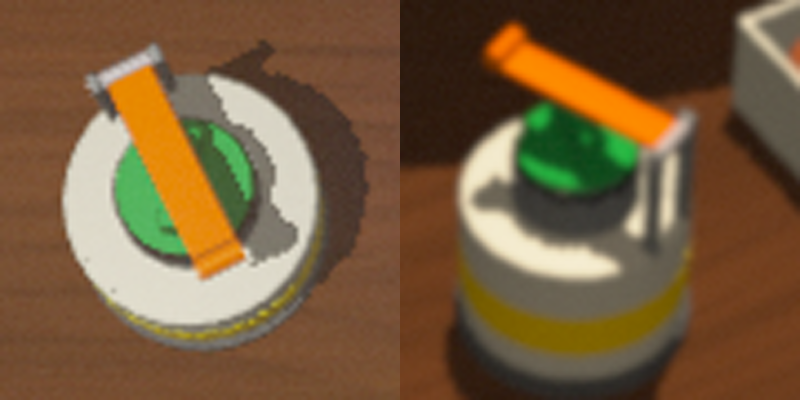

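Crop (4.44 px per source px): in the top half the white disc centre is at (191,201), hinge post tops at (124,67) and the roll at (220,261). In the scene half the hinge is at (671,132) and the roll at (507,43). I'll fit the canister pose from both views.

```bash
cat > h.py <<'E'
import numpy as np, cv2, json
from rig import manip
from scipy.spatial.transform import Rotation as R
from scipy.optimize import least_squares
def down(phi):  # tool down, jaw axis at world angle phi
    x=np.array([0,0,-1.]); y=np.array([np.cos(phi),np.sin(phi),0]); 
    return R.from_matrix(np.c_[x,y,np.cross(x,y)]).as_rotvec()
def yaw():
    y=R.from_rotvec(manip.get_ee_rot()).as_matrix()[:,1]; return np.arctan2(y[1],y[0])
def proj(c,p):
    T=np.linalg.inv(c["cam_to_world"]); q=T[:3,:3]@p+T[:3,3]
    return np.array([c["fx"]*q[0]/q[2]+c["cx"],c["fy"]*q[1]/q[2]+c["cy"]])
def can(pose,p):
    x,y,a=pose; return np.array([x+np.cos(a)*p[0]-np.sin(a)*p[1],y+np.sin(a)*p[0]+np.cos(a)*p[1],p[2]])
E
python3 - <<'E'
from h import *
C={n:manip.camera(n) for n in("top","scene")}
obs=[("top",(277.5,259.7),(0,0,.1)),("top",(262.4,229.6),(.058,0,.176)),("top",(284,273.2),(-.048,0,.1795)),
("scene",(370.5,209.2),(.058,0,.176)),("scene",(333.8,189),(-.048,0,.1775))]
f=lambda v:np.concatenate([proj(C[n],can(v,p))-u for n,u,p in obs])
s=least_squares(f,[.5,0,.4],loss="soft_l1");print("can",s.x,np.degrees(s.x[2]),f(s.x).round(1))
tr=[("top",(381.66,252.9)),("scene",(269.0,293.4))]
g=lambda v:np.concatenate([proj(C[n],np.r_[v,.010])-u for n,u in tr])
t=least_squares(g,[.5,-.2]);print("tray",t.x,g(t.x).round(1))
cx,cy,a=s.x; b=a-np.radians(35)
for k in(0,np.pi): 
    print("tab",manip.solve_ik(can(s.x,(-.048,0,.28)),down(a+np.pi/2+k)),manip.solve_ik(can(s.x,(.12,0,.28)),down(a+np.pi/2+k)))
    for d in(0,85): print("cap",d,manip.solve_ik([cx,cy,.18],down(b+np.pi/2+k+np.radians(d))))
print(np.degrees(yaw()))
json.dump(dict(can=s.x.tolist(),tray=t.x.tolist()),open("p.json","w"))
E
```

```text
can [ 0.50073676 -0.00880972  0.46392781] 26.58110558130529 [-0.  -0.2  0.9  0.3 -0.2  0.8  0.9 -0.3  0.1  2.1]
tray [ 0.53631647 -0.25261469] [ 1.1 -0.5  0.7 -1.1]
tab [-9.20016546e-02  1.40088249e-01  1.95802911e+00 -4.44089210e-16
  1.04347530e+00 -2.12672579e+00] [ 5.41667517e-02  3.72183001e-01  1.64180006e+00 -4.44089210e-16
  1.12760959e+00 -1.98055739e+00]
cap 0 [-4.13552429e-02  3.49313835e-01  1.95594178e+00 -4.44089210e-16
  8.36337039e-01 -1.46521414e+00]
cap 85 None
tab [-0.09200165  0.14008825  1.95802911  0.          1.0434753   1.01486686] [0.05416675 0.372183   1.64180006 0.         1.12760959 1.16103527]
cap 0 [-0.04135524  0.34931384  1.95594178  0.          0.83633704  1.67637851]
cap 85 [-4.13552429e-02  3.49313835e-01  1.95594178e+00 -4.44089210e-16
  8.36337039e-01  1.92848647e-01]
64.45615801504165
```

```bash
python3 - <<'E'
from h import *
P=json.load(open("p.json")); c=P["can"]; o=down(c[2]+np.pi/2+np.pi)
manip.move_to(can(c,(-.048,0,.25)),o); f0=manip.get_contact_force(); print("t",manip.get_time(),f0)
manip.command_gripper(.05,20)
manip.servo_line(can(c,(-.048,0,.1765)),o,.12); print("down",manip.get_contact_force()-f0,manip.get_time())
im=manip.camera("scene")["image"][150:240,290:410,::-1]; im2=manip.camera("top")["image"][215:305,225:345,::-1]
cv2.imwrite("pics/tab1.png",cv2.resize(np.vstack([im,im2]),None,fx=3.3,fy=3.3,interpolation=cv2.INTER_CUBIC))
manip.command_gripper(.0,20); print("w",manip.get_width(),manip.get_contact_force()-f0,manip.get_position(),manip.get_time())
E
```

```text
t 2.425 [ 0.02906046 -0.60949662  0.38563517]
down [-0.19206827  1.03925297  0.72904086] 3.6333
w 0.023788937982497305 [  2.15874359 -16.2817619    0.85664216] [ 0.45921866 -0.03251416  0.1774555 ] 4.075
```

View pics/tab1.png

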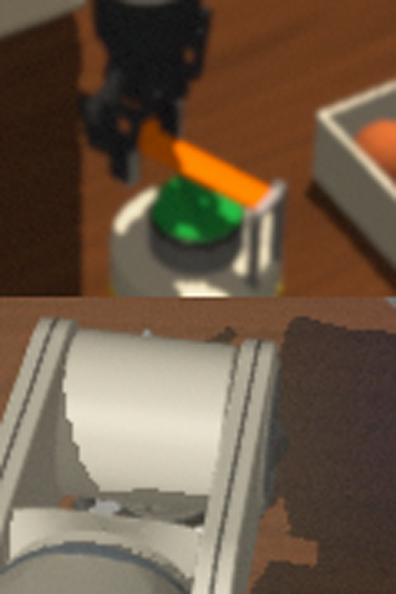

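The scene half shows both fingers straddling the tab end at about (150,140); the top half is blocked by the arm. The grip width of 23.8 mm fits the tab, but there is a 16 N sideways load. I'll relieve that first, then swing the tab.

```bash
python3 - <<'E'
from h import *
P=json.load(open("p.json")); c=np.array(P["can"]); o=down(c[2]+np.pi/2+np.pi)
ey=np.array([-np.sin(c[2]),np.cos(c[2]),0]); ex=np.array([np.cos(c[2]),np.sin(c[2]),0])
f0=np.array([0.03,.5,.5]); tgt=can(c,(-.048,0,.1765)); sh=0
for k in range(4):
    f=manip.get_contact_force()-f0; e=(manip.get_position()-tgt)
    print(sh,"fy",f@ey,"fx",f@ex,"err",e@ey,e@ex,e[2])
    if abs(f@ey)<3: break
    sh+=np.clip(e@ey,-.002,.002) if k==0 else np.clip(f@ey*.00016,-.002,.002)
    manip.servo_line(tgt+ey*sh,o,.02)
c[:2]+=ey[:2]*sh; P["can2"]=c.tolist(); json.dump(P,open("p.json","w"))
r,a0=np.hypot(.106,.003),np.arctan2(.003,.106)
for th in np.arange(.2,2.21,.2):
    b=a0+th
    # roll centre moves on the arc; sin/cos about the hinge
    p=np.array([.058-r*np.cos(th+a0),0,.1705+r*np.sin(th+a0)+.003])
    manip.servo_line(can(c,p),o,.12)
    f=manip.get_contact_force()-f0; print(round(th,2),"f",(f@ex).round(1),(f@ey).round(1),f[2].round(1),"w",round(manip.get_width(),4),manip.get_time())
    if np.linalg.norm(f)>25: print("abort");break
print(manip.get_position(),can(c,p))
E
```

```text
0 fy -16.51857465907291 fx -5.852237405236508 err -0.0026210644743770973 0.00026339914704327354 0.0009554964329628324
-0.002 fy -7.073090883944206 fx -3.143134809611613 err -0.003056442225110089 0.00021097196119398179 0.0005696357032926869
-0.003131694541431073 fy -2.6193198572469365 fx -1.5939963981279872 err -0.003268019127023302 0.00014979719679183103 0.0002461435836906001
0.2 f 3.2 -4.0 -1.1 w 0.0234 4.9
0.4 f 3.9 -2.1 -2.2 w 0.0236 5.225
0.6 f 2.8 -1.5 -3.6 w 0.0233 5.55
0.8 f 2.3 0.5 -1.9 w 0.0237 5.875
1.0 f -0.2 3.4 -0.9 w 0.0235 6.2
1.2 f -0.2 6.0 -1.2 w 0.0235 6.525
1.4 f -1.1 7.6 -1.4 w 0.0238 6.85
1.6 f -0.6 7.4 -0.5 w 0.0235 7.175
1.8 f -0.4 9.4 -1.3 w 0.0233 7.5
2.0 f 0.4 11.4 -0.6 w 0.0232 7.825
2.2 f 0.4 12.1 -0.3 w 0.0235 8.15
[0.61064696 0.045734   0.25644435] [0.61196425 0.04334116 0.25743512]
```

```bash
python3 - <<'E'
from h import *
P=json.load(open("p.json")); c=np.array(P["can2"])
ey=np.array([-np.sin(c[2]),np.cos(c[2]),0])
o=manip.get_ee_rot()
p=manip.get_position(); manip.servo_line(p+ey*.0002,None,.03); print(manip.get_contact_force())
manip.command_gripper(.055,20); p=manip.get_position(); manip.servo_line(p+[0,0,.07],None,.15); print(manip.get_contact_force())
c[:2]+=ey[:2]*.0006; c[2]+=.018; P["can3"]=c.tolist(); json.dump(P,open("p.json","w")); print(c,np.degrees(c[2]))
manip.move_to([.45,.27,.33],down(c[2]-np.radians(35)+np.pi*1.5)); print(manip.get_joint_positions(),manip.get_time())
T=manip.camera("top");S=manip.camera("scene")
cv2.imwrite("pics/full2.png",T["image"][:,:,::-1])
a=T["image"][215:305,235:325,::-1]; b=S["image"][165:255,315:405,::-1]
cv2.imwrite("pics/c2.png",cv2.resize(np.hstack([a,b]),(800,400),interpolation=cv2.INTER_CUBIC))
ang=c[2]-np.radians(35); v=np.array([np.cos(ang),np.sin(ang)])*.025
for s in(-1,1): print("pred bar end crop px",(proj(T,np.r_[c[:2]+s*v,.1635])-[235,215]+.5)*400/90)
E
```

```text
[-2.17971642  4.86908193  0.18128092]
[ 0.10562551  0.17475575 -0.52221277]
[ 0.5018696  -0.01107382  0.48192781] 27.612429612540772
[ 5.17149183e-01  1.90121982e-01  1.77283138e+00 -3.06502303e-04
  1.17955220e+00  2.21621596e+00] 10.4917
pred bar end crop px [176.32069101 228.16207503]
pred bar end crop px [193.15624459 126.99408988]
```

View pics/c2.png

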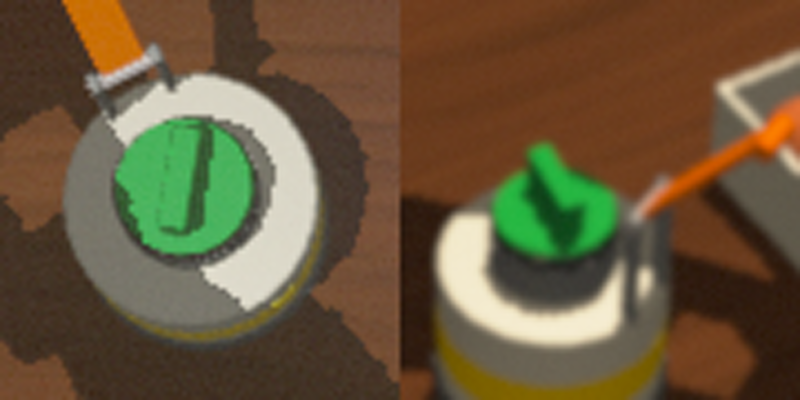

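The tab is laid back, clear of the cap. The bar runs from (193,120) to (173,230) in the crop, within 2 px of my prediction. Next I grip it lightly and centre the fingers on it.

```bash
python3 - <<'E'
from h import *
P=json.load(open("p.json")); c=np.array(P["can3"]); ph=c[2]-np.radians(35)+np.pi*1.5; o=down(ph)
jy=np.array([np.cos(ph),np.sin(ph),0])
manip.move_to([c[0],c[1],.27],o)
manip.servo_line([c[0],c[1],.19],o,.12); manip.command_gripper(.04,20); manip.hold(.2)
f0=manip.get_contact_force(); m0=manip.get_torque(); print(manip.get_time(),f0,m0)
manip.servo_line([c[0],c[1],.163],o,.05); f=manip.get_contact_force()-f0; print("down",f,manip.get_position())
t=np.r_[c[:2],.163]
if abs(f[2])<4:
    manip.command_gripper(0.0,20)
    for k in range(4):
        f=manip.get_contact_force()-f0; e=manip.get_position()-t; print("w",manip.get_width(),"f",f,"jaw",f@jy,"m",manip.get_torque()-m0,"err",e)
        if abs(f@jy)<1.5: break
        t=t+jy*np.clip((f@jy)*.00016,-.002,.002); manip.servo_line(t,o,.02)
P.update(cap_t=t.tolist(),f0=f0.tolist(),m0=m0.tolist(),ph=ph); json.dump(P,open("p.json","w")); print(t,manip.get_time())
E
```

```text
13.0333 [-0.33514441 -0.2468016   0.90625934] [ 0.00951348 -0.0233743   0.00943366]
down [ 0.071086    1.09626406 -0.94785067] [ 0.50187646 -0.01105231  0.162849  ]
w 0.013599315618781761 f [ 0.18635573 -1.01348343  2.04286724] jaw 0.9811088787321932 m [-0.10180944  0.13544437 -0.02385682] err [ 2.13070248e-04 -8.23199634e-05  3.68196726e-04]
[ 0.5018696  -0.01107382  0.163     ] 14.0667
```

```bash
python3 - <<'E'
from h import *
P=json.load(open("p.json")); t=np.array(P["cap_t"]); f0=np.array(P["f0"]); m0=np.array(P["m0"]); ph=P["ph"]; o=down(ph)
manip.command_gripper(0.0,50); manip.hold(.1); z0=manip.get_position()[2]; print("z0",z0,manip.get_contact_force()-f0,manip.get_width())
for k in range(16):
    t[2]-=.0006; manip.servo_line(t,o,.02); 
    f=manip.get_contact_force()-f0; d=z0-manip.get_position()[2]; print(round(t[2],4),"depth",round(d*1e3,2),"f",f.round(1))
    if f[2]>11.5 or d>.0039: break
P.update(cap_t=t.tolist(),z0=z0)
t0=manip.get_time(); m=manip.get_torque()-m0; print("m",m,np.degrees(yaw()-ph)%360)
for d in(3,6):
    manip.servo_line(t,down(ph+np.radians(d)),.02)
    print(d,"yaw",(np.degrees(yaw()-ph)+180)%360-180,"m",(manip.get_torque()-m0).round(3),"f",(manip.get_contact_force()-f0).round(1),manip.get_position(),manip.get_time()-t0)
P["d"]=6; json.dump(P,open("p.json","w")); print(manip.get_time())
E
```

```text
z0 0.16336032537974962 [-0.77081829 -0.74001601  3.66857029] 0.012861788250938875
0.1624 depth 0.65 f [-0.6 -1.3  4.7]
0.1618 depth 1.23 f [ 0.  -1.3  4.3]
0.1612 depth 1.8 f [-1.  -0.6  4.5]
0.1606 depth 2.39 f [-0.9 -1.4  4.9]
0.16 depth 2.96 f [-0.7 -0.7  5.3]
0.1594 depth 3.54 f [-0.9 -0.6  5.4]
0.1588 depth 4.03 f [-1.4 -1.4  6.8]
m [-0.26822964  0.32617468 -0.01042777] 0.00027334664241607243
3 yaw 3.0169414533310146 m [-0.071  0.113  0.059] f [-0.9 -0.7  5.4] [ 0.50246046 -0.01107164  0.15939365] 0.25
6 yaw 6.014825780540889 m [0.058 0.093 0.034] f [0.6 0.3 5.4] [ 0.50264357 -0.01100518  0.15945272] 0.5
16.6333
```

```bash
python3 - <<'E'
from h import *
P=json.load(open("p.json")); t=np.array(P["cap_t"]); f0=np.array(P["f0"]); m0=np.array(P["m0"]); ph=P["ph"]; d=P["d"]; z0=P["z0"]
while d<84:
    d+=4 if d<50 else 1
    manip.servo_line(t,down(ph+np.radians(d)),.02)
    mz=np.mean([manip.get_torque()[2] for _ in range(1)])-m0[2]; f=manip.get_contact_force()-f0
    y=(np.degrees(yaw()-ph)+180)%360-180; print(d,"yaw",round(y,2),"mz",round(mz,3),"f",f.round(1),"dep",round((z0-manip.get_position()[2])*1e3,2))
    if abs(mz)>.16 or np.linalg.norm(f)>20: break
P["d"]=d; json.dump(P,open("p.json","w")); print(manip.get_time(),manip.get_width())
E
```

```text
10 yaw 10.02 mz -0.012 f [1.1 0.1 5.5] dep 3.92
14 yaw 14.02 mz -0.01 f [-0.   0.4  6.5] dep 3.88
18 yaw 18.02 mz -0.007 f [0.4 0.8 6.6] dep 3.88
22 yaw 22.02 mz 0.082 f [0.2 1.2 5.5] dep 3.89
26 yaw 26.02 mz -0.035 f [-0.2  0.8  5.7] dep 3.89
30 yaw 30.02 mz 0.028 f [0.8 0.7 6. ] dep 3.89
34 yaw 34.02 mz 0.046 f [0.2 1.5 6.5] dep 3.89
38 yaw 38.02 mz -0.023 f [ 0.1 -0.2  6. ] dep 3.88
42 yaw 42.02 mz 0.035 f [0.5 0.7 5.2] dep 3.88
46 yaw 46.01 mz -0.013 f [0.5 0.1 5.4] dep 3.86
50 yaw 50.02 mz -0.014 f [0.8 1.5 6.8] dep 3.89
51 yaw 50.99 mz -0.015 f [0.5 0.8 6.4] dep 3.86
52 yaw 51.99 mz -0.023 f [1.5 0.7 5.9] dep 3.9
53 yaw 53.0 mz 0.019 f [-0.5  1.   5.7] dep 3.89
54 yaw 54.0 mz -0.024 f [1.6 1.2 6.2] dep 3.88
55 yaw 55.0 mz 0.002 f [0.1 1.2 6.2] dep 3.86
56 yaw 56.0 mz 0.038 f [0.6 1.1 6.3] dep 3.89
57 yaw 57.0 mz -0.047 f [0.1 1.  5.4] dep 3.89
58 yaw 57.99 mz 0.027 f [0.2 1.8 5.8] dep 3.87
59 yaw 59.0 mz -0.009 f [0.1 1.  7. ] dep 3.87
60 yaw 60.0 mz -0.012 f [-0.2  1.   6.4] dep 3.87
61 yaw 60.99 mz 0.021 f [-0.2  1.9  6. ] dep 3.87
62 yaw 61.99 mz -0.02 f [-0.3  1.2  5.6] dep 3.87
63 yaw 62.99 mz 0.018 f [0.  1.4 5.9] dep 3.88
64 yaw 63.99 mz 0.01 f [-0.4  2.7  6.6] dep 3.89
65 yaw 65.0 mz 0.007 f [0.3 0.9 6.6] dep 3.92
66 yaw 65.99 mz 0.008 f [0.5 1.3 5.9] dep 3.91
67 yaw 66.99 mz -0.021 f [-0.7  1.7  5.8] dep 3.9
68 yaw 67.99 mz -0.072 f [0.1 1.1 6.2] dep 3.9
69 yaw 68.98 mz -0.075 f [-0.4  2.7  6. ] dep 3.93
70 yaw 69.98 mz -0.116 f [-0.5  1.6  6.7] dep 3.95
71 yaw 70.97 mz -0.114 f [-0.5  2.4  7. ] dep 3.96
72 yaw 71.97 mz -0.153 f [-0.9  2.6  8.1] dep 4.0
73 yaw 72.96 mz -0.17 f [-2.1  2.5  8.5] dep 4.02
25.1333 0.013042105429577663
```

The torque ramps up from about 67.5°, so that is the stop, with some give in the grip. I'll ease back and watch the torque unload to find where it really last touches.

```bash
python3 - <<'E'
from h import *
P=json.load(open("p.json")); t=np.array(P["cap_t"]); m0=np.array(P["m0"]); ph=P["ph"]; d=P["d"]; z0=P["z0"]; f0=np.array(P["f0"])
def mz():
    v=[]
    for _ in range(8): manip.hold(.02); v.append(manip.get_torque()[2])
    return np.mean(v)-m0[2]
print(d,mz().round(3))
for k in range(7):
    d-=1; manip.servo_line(t,down(ph+np.radians(d)),.02)
    print(d,"mz",mz().round(3),"f",(manip.get_contact_force()-f0).round(1),"dep",round((z0-manip.get_position()[2])*1e3,2))
P["d"]=d; json.dump(P,open("p.json","w")); print(manip.get_time(),manip.get_width())
E
```

```text
73 -0.172
72 mz -0.218 f [-3.   3.4  8.9] dep 4.04
71 mz -0.153 f [-2.1  2.8  8. ] dep 4.03
70 mz -0.104 f [-3.   2.2  7.3] dep 4.08
69 mz -0.075 f [-1.6  1.9  7.5] dep 4.07
68 mz -0.049 f [-1.5  1.   5.7] dep 4.06
67 mz -0.047 f [-0.8  1.1  6.9] dep 4.05
66 mz -0.037 f [-1.   0.6  6.6] dep 4.04
27.95 0.012963730332966042
```

```bash
python3 - <<'E'
from h import *
P=json.load(open("p.json")); t=np.array(P["cap_t"]); m0=np.array(P["m0"]); ph=P["ph"]; d=P["d"]; z0=P["z0"]; f0=np.array(P["f0"])
for d in(65,64,63.5): manip.servo_line(t,down(ph+np.radians(d)),.02); manip.hold(.05); print(d,"mz",(manip.get_torque()-m0)[2].round(3))
o=down(ph+np.radians(d))
for k in range(14):
    t[2]+=.001; manip.servo_line(t,o,.015); f=manip.get_contact_force()-f0
    print(round((manip.get_position()[2]-z0)*1e3,2),"f",f.round(1),"mz",(manip.get_torque()-m0)[2].round(3))
    if f[2]<-5: print("held");break
P.update(d=d,cap_t=t.tolist()); json.dump(P,open("p.json","w")); print(manip.get_time(),manip.get_width())
E
```

```text
65 mz -0.085
64 mz -0.023
63.5 mz 0.033
-3.07 f [-1.1  0.7  6. ] mz -0.028
-2.14 f [-0.5  0.9  4.9] mz -0.022
-1.15 f [-0.4  0.9  4.2] mz 0.016
-0.25 f [-0.2  0.8  4.6] mz 0.067
0.67 f [0.4 0.2 4.2] mz 0.012
1.56 f [0.5 1.4 4.1] mz 0.062
2.53 f [0.6 1.4 3.1] mz 0.056
3.52 f [2.  0.8 2.9] mz 0.037
4.13 f [-0.5 -0.   1.1] mz 0.002
5.2 f [ 0.4  0.6 -1. ] mz 0.018
6.43 f [ 0.1  1.4 -1. ] mz -0.004
7.53 f [ 0.1  0.2 -1. ] mz -0.002
8.5 f [ 0.4 -0.4 -0.9] mz -0.02
9.52 f [-0.3  0.6 -1. ] mz 0.022
32.35 0.013101183611137514
```

```bash
python3 - <<'E'
from h import *
P=json.load(open("p.json")); t=np.array(P["cap_t"]); ph=P["ph"]; d=P["d"]; o=down(ph+np.radians(d)); f0=np.array(P["f0"]); T=P["tray"]
manip.servo_line([t[0],t[1],.25],o,.1); print(manip.get_width(),manip.get_time())
manip.servo_line([T[0],T[1],.25],o,.15); manip.servo_line([T[0],T[1],.12],o,.12); print(manip.get_width(),manip.get_position(),manip.get_time(),manip.get_contact_force()-f0)
manip.servo_line([T[0],T[1],.068],o,.06); print(manip.get_position(),manip.get_contact_force()-f0)
S=manip.camera("scene"); p=proj(S,np.r_[T,.005]); print(p)
cv2.imwrite("pics/tr.png",cv2.resize(S["image"][235:355,200:340,::-1],None,fx=5,fy=5,interpolation=cv2.INTER_CUBIC))
E
```

```text
0.013274213395362843 33.275
0.013140762918110078 [ 0.53683561 -0.25287104  0.12074604] 36.2833 [ 0.13209593  0.75894451 -1.99207132]
[ 0.53657363 -0.25273863  0.06826996] [ 0.50237179  0.43022726 -1.62441345]
[269.87404258 293.56988497]
```

View pics/tr.png

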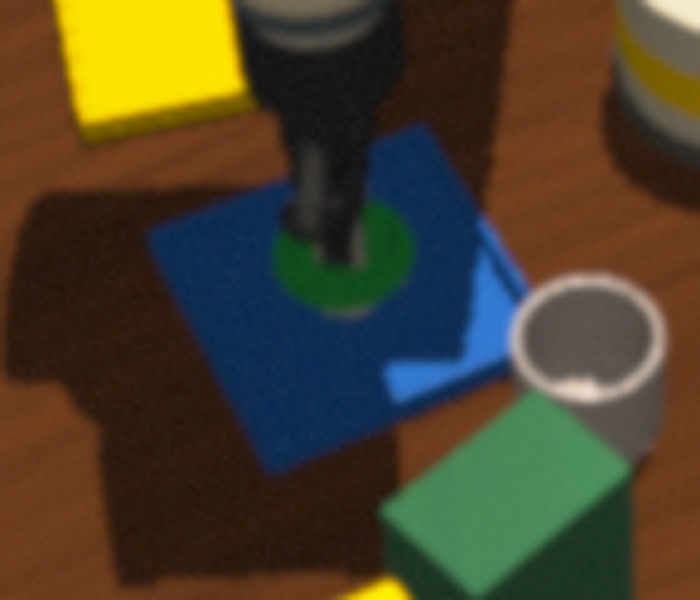

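The cap is over the tray. The tray corners, at about (150,235), (425,125), (270,475) and (545,360), put its centre near (347,298), against my predicted (349,293). Now I lower it slowly.

```bash
python3 - <<'E'
from h import *
P=json.load(open("p.json")); ph=P["ph"]; o=down(ph+np.radians(P["d"])); T=P["tray"]; t=np.r_[T,.068]
fb=np.mean([(manip.hold(.02),manip.get_contact_force())[1] for _ in range(6)],axis=0)
t[2]=.060; manip.servo_line(t,o,.02)
for k in range(24):
    t[2]-=.0006; manip.servo_line(t,o,.01); f=manip.get_contact_force()-fb
    print(round(t[2],4),manip.get_position()[2].round(4),f.round(1))
    if f[2]>2.5:
        manip.hold(.1); f=manip.get_contact_force()-fb; print("chk",f)
        if f[2]>2: break
print(manip.get_width(),manip.get_time())
E
```

```text
0.0594 0.0594 [-0.3  0.1 -0.8]
0.0588 0.0588 [-0.4  0.1  0.4]
0.0582 0.0582 [ 0.1  0.4 -0.3]
0.0576 0.0576 [ 1.  -0.4  0.7]
0.057 0.057 [ 0.1 -0.3 -0.1]
0.0564 0.0565 [0.3 0.2 1.4]
0.0558 0.0565 [-0.9 -0.   8. ]
chk [-1.94589963  1.67873165  6.99673913]
0.012684656896025107 39.85
```

Contact came exactly at the predicted height (0.0564). I'll relax slightly, release, retreat and check.

```bash
python3 - <<'E'
from h import *
P=json.load(open("p.json")); ph=P["ph"]; o=down(ph+np.radians(P["d"])); T=P["tray"]
manip.servo_line([*T,.0562],o,.01); manip.hold(.2); print(manip.get_contact_force())
manip.command_gripper(.022,20); manip.hold(.2); manip.command_gripper(.045,20)
manip.servo_line([*T,.09],o,.04); manip.servo_line([*T,.25],o,.15)
manip.move_to([.36,.2,.3],o); print(manip.get_time(),manip.get_contact_force())
A=manip.camera("top")["image"][:,:,::-1];S=manip.camera("scene")["image"][:,:,::-1]
cv2.imwrite("pics/end.png",np.hstack([cv2.resize(A[180:320,230:430],(400,280)),cv2.resize(S[170:340,220:420],(400,340))[:280]]))
cv2.imwrite("pics/endtop.png",A)
h=cv2.cvtColor(A,cv2.COLOR_BGR2HSV); m=cv2.inRange(h,(55,120,60),(80,255,255)); m[:215]=0; m[295:]=0; m[:,:345]=0; m[:,420:]=0
ys,xs=np.nonzero(m); C=manip.camera("top"); print("cap px",xs.mean(),ys.mean(),"expected rim",proj(C,np.r_[T,.0305]),"bar",proj(C,np.r_[T,.0565]))
E
```

```text
[-0.48417421  1.28681378  5.41750378]
45.0917 [-0.52845714 -0.20097882  0.22863571]
cap px 382.5928917609047 250.96284329563812 expected rim [383.48050488 251.0092423 ] bar [384.4621965  249.12441509]
```

View pics/end.png

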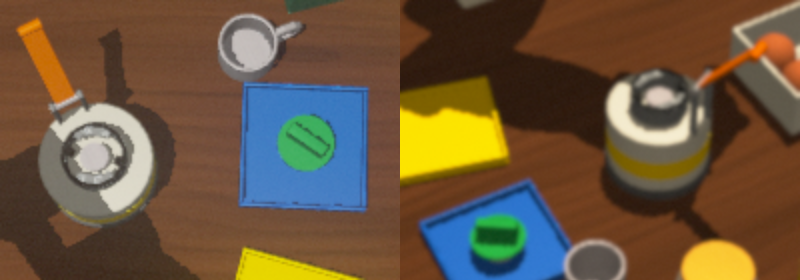

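View pics/endtop.png

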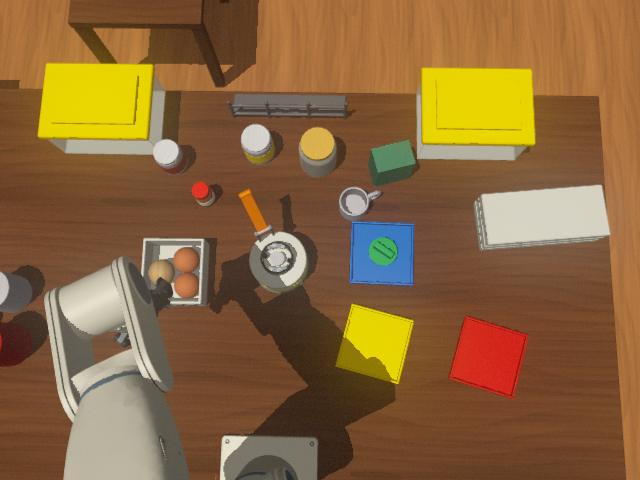

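The cap stands upright in the tray at (383,251), the tray centre being (382,253). The tab is back at (253,210), the other things sit where they were, and the arm touches nothing. Handing in.

```bash
python3 -c "
from rig import manip
print(manip.get_time(),manip.get_contact_force()); print(manip.sign_off())"
```

```text
45.2417 [-0.40055214 -0.24950555  0.65204721]
the job is handed in; nothing more can be done
None
```

The canister is open and its cap stands upright in the middle of the blue tray; I handed the job in at 45.2 s of the 72 s allowed.

- **Tab:** I swung it to about 2.2 rad. It stayed back after release, as both final pictures show.
- **Cap:** I pressed it down about 4 mm with roughly 7–8 N and turned it anticlockwise. The stop's first touch was at about 67.5°. I eased back 4° from that and it lifted out freely.
- **Placing:** I lowered it in 0.6 mm steps and felt the floor at the predicted height. The last step briefly reached about 8 N. I then eased off and released it.
- **Final checks:** The cap is about 1 pixel (2 mm) from the predicted centre. The other things look unmoved by eye in the top picture, and the arm touches nothing, with force readings within noise.

**What disagreed:**
- **Canister pose:** My first camera estimate was off by about 3 mm and 1°. The first grip on the tab met about 16 N sideways, so I corrected the pose from those forces.
- **Turning stop:** Torque at the stop rose about 0.03 N m per degree, not the 0.1 stated. I put this down to give in the grip. It unloaded around the same angle, but a small torque (about 0.04 N m) remained until I had eased back further.

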